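# Feel out the tight spot on a linear slide

### The arm

A 6-joint arm with a two-finger parallel gripper is mounted at the origin on a cart in front of the work surface, level with it; the furniture and walls round the work are solid. World frame = base frame: x ahead of the robot, y to its left, z up, the work surface at z = 0. Lengths are in m, angles in rad, forces in N, time in s.
With the tool pointing down it reaches from about 0.375 to 0.75 m from the base axis. Payload 9 kg.
Tool frame: the origin (TCP) lies at the very end of the fingers, on their centre line; the grasp point (between the pads) lies 19 mm behind it; z points along the fingers, y is the direction in which the jaws open and shut (so a half turn about z gives the same grasp; the last joint's range is limited). The gripper opens to 85 mm and grips with 20 to 120 N. Pads are 22 mm wide; open, the fingers measure 114 mm over their backs; the gripper's body (76 mm by 85 mm) begins 54 mm behind the grasp point. The pads swing forward as they close: fully open they stand 13 mm farther back than shut.
Start: joints at [1.015, 0.104, 0.097, 1.564, 0, 1.353], TCP at [0.199, 0.566, 0.231] pointing down, gripper open.
Joint ranges: [-2.99, 2.99], [-0.84, 1.86], [-1.1, 1.16], [-1.84, 2.11], [-1.51, 1.56], [-3.14, 3.14]. Speed limits (rad/s): [2.22, 2.22, 2.57, 3.14, 3.14, 3.14].

### API

Orientations are given as a rotation vector (axis times angle).
In Python, from station import monitor, viewer, env gives the robot as it stands.
- The arm moves only by the tool move_arm, never from a script. Its argument "targets" is a list that holds one entry, the list of rows, each a list of 4 numbers: the shift along the tool's x, y, z in m, then the turn about the tool's z in rad. A call has exactly 10 rows; each row shifts and turns the commanded pose from where the row before left it, along the tool's axes as they then stand; what a row does not reach is not made up. A row lasts 1/10 s, in which the tool goes at most 50 mm and 8.59 degrees, less where a joint would pass 70% of its speed; a pose out of reach is approached as far as the arm can. A call with a gripper value outside its range is refused whole. "hand" is the gripper command: -1 is shut, 1 is fully open, values between are in proportion, set as the call begins (left out, the last holds). The fingers move at their own pace and stop on an object; "force" is the grip in N (left out, the last holds). Time passes only in rows, so rows that do not move let the fingers close, or fill a call up. It gives the time, the measured TCP pose, the force and the opening at its end, in the units of the state.
- monitor.sense(): the state, without advancing time (a new reading comes with each control period).
- viewer.snapshot(name): name is "scene" or "side" or "wrist"; returns the picture (480x640x3 uint8, blue, green, red); there is no depth.
- viewer.get_calibration(name): a dict with "fovy" (degrees; the focal length in pixels is half the picture's height over the tangent of half this angle, whatever the lens; pixels are square), "cx", "cy" (the principal point, pixels), "R" (3x3) and "t" (3): a world point X has camera coordinates R X + t. Camera axes: x right, y down, z forward; pixel columns grow to the right and rows downward; lengths in m; the calibration is good to about 2 mm. A picture is of the moment at which its call begins: read the wrist's pose just before it. get_calibration takes no time and is no camera call; for the wrist camera it gives the pose at the moment of the call.
- env.close_job(): hands the job in, once; it reports no verdict.
The state is a dict: "t": time; "qpos": joint angles; "joint_vel": joint speeds; "joint_efforts": joint torques, N m; "tcp_pos": TCP position; "orientation": TCP orientation; "force": force on the tool from outside, world axes, zero at the start; "torque": the same for the moment, N m; "finger_gap": opening from 0.0 (shut) to 1.0 (fully open).
Only numpy, scipy, OpenCV 4.12 (cv2) and the standard library are available. Lean on these libraries where they do the work, as an engineer would, in place of code of your own. Each camera call takes 0.05 s, during which the arm holds its last target.

### The job

This linear slide has one tight spot somewhere along its travel that you cannot see. Take the carriage by its post and stroke it slowly and gently through its full travel, first against the rubber bumper at the knob end and then against the one at the plain end, feeling where it drags; then bring it back and leave it standing, let go, right on the middle of the tight spot. Do not ram the bumpers, and leave the things lying around alone.

Things in the scene. Friction and masses are not known exactly. Their poses are not given: they have to be found in the camera images.
- rail: Fixed linear slide on the worktop: grey base plate 64 x 300 x 12 mm with a steel rail (24 mm wide, top at 29 mm) along the middle. Origin: centre of the plate's underside, on the worktop. Its y axis runs along the rail, towards the knob end; z up.
- carriage: Steel carriage on the rail, 58 mm across, 60 mm along the rail, from 20 to 40 mm above the worktop, with a square black grip post standing on its middle. It can only slide along the rail's y axis, 90 mm each way from the rail's middle before it meets a bumper (and at most 7 mm further, pressing the bumper in). Origin: on the worktop plane straight below the post; axes as the rail's. Weighs about 0.4 kg; runs free with about 2 N of drag.
- post_top (a point): Centre of the top of the grip post, 90 mm above the worktop. The post is 22 x 22 mm, faces square to the rail, and can be gripped over the 45 mm below this point (it stands on a flat 34 mm square foot that ends 45 mm below this point).
- knob_end: Aluminium end block 60 x 16 mm, top 46 mm above the worktop, at the end of the rail that carries a round black knob 34 mm wide on the outside. Origin: on the worktop plane below the block's middle, 136 mm from the rail's middle. On its inner face is a sprung rubber bumper, 8 mm long, about 4 N per mm.
- plain_end: The same end block and bumper without a knob, at the other end of the rail, 136 mm from the rail's middle along -y.
- guide_strip: Dark strip 10 x 250 mm in the rail's top. Origin: the rail's, NOT the tight spot. The spot's middle lies within 60 mm of mid-travel; there the moving carriage's drag rises smoothly from 2 N to 11 to 16 N (6 to 8 N while paused), most near its middle, gone 13 mm either side. It reads up to 4 mm off; the mean of both directions is the middle. It is friction: the carriage stays where left.
- label_tape: Yellow roll of tape 62 x 64 x 19 mm lying beside the rail on the near side; a bystander.
- forceps: Steel forceps 16 x 122 x 8 mm lying along the near side of the rail; a bystander.
- reagent_amber: Small brown bottle 42 mm wide, 81 mm tall, standing on the far side of the rail towards the plain end; a bystander.
- reagent_drop: Small white bottle with a red cap, 33 mm wide, 69 mm tall, standing beyond the knob end; a bystander.
- timer: Dark timer 36 x 58 x 66 mm standing to the left of the slide; a bystander.

How it is judged:
By the outcome, as a careful person would: the job done as asked, in the order asked, and still so for the second after the job is handed in, with the robot touching nothing.
It also fails if it takes over 72 s, if anything falls off the work surface, if the arm or the gripper's body presses on something with over 40 N, if the wrist force passes 120 N, or if a joint passes its speed limit or range.

## Working session

There is one attempt and no reset: what is moved stays moved. The work goes in short steps, Python scripts to look and compute and a tool call to move; the robot and the scene stay as the last step left them, time stands still between calls to the robot, and variables do not carry over. Pictures are saved under pics/ and viewed, and the job is handed in when it is done.

Besides the shell and the picture viewer there is one more tool, called as a command line: name --argument value ..., lists and objects as JSON in quotes. move_arm: Moves the arm, as the interface text tells. Its arguments: {"type":"object","properties":{"targets":{"type":"array"},"hand":{"type":"number"},"force":{"type":"number"}},"required":["targets"]}

```bash
mkdir -p pics; python3 - <<'E'
from station import monitor, viewer, env
import cv2
s=monitor.sense(); print({k:(v if isinstance(v,(int,float)) else [round(float(a),4) for a in v]) for k,v in s.items()})
for n in ("scene","side","wrist"):
    c=viewer.get_calibration(n); print(n,c)
    cv2.imwrite(f"pics/{n}0.png",viewer.snapshot(n))
E
```

```text
{'t': 0.0, 'qpos': [1.0153, 0.1047, 0.0964, 1.5639, 0.0, 1.3531], 'joint_vel': [0.0007, 0.0006, -0.0009, -0.0009, -0.0011, 0.0001], 'joint_efforts': [-0.0027, -55.6927, 50.3654, 0.0168, -0.0004, -0.0], 'tcp_pos': [0.1986, 0.5658, 0.2305], 'orientation': [-0.528, -3.0964, 0.0019], 'force': [-0.0167, 0.1586, -0.6071], 'torque': [-0.0127, -0.0364, 0.0021], 'finger_gap': 1.0009681675703577}
scene {'fovy': 50.908210884864666, 'cx': 313.76788623772256, 'cy': 238.22541556049757, 'R': array([[ 0.88587004, -0.46351019,  0.01981352],
       [-0.31366302, -0.62985331, -0.71056338],
       [ 0.34183298,  0.62325204, -0.70335419]]), 't': array([-0.36380196,  0.37004929,  0.57294596])}
side {'fovy': 47.85795027651314, 'cx': 327.81902795774664, 'cy': 237.9749846892955, 'R': array([[-0.97673973, -0.21415643,  0.01079438],
       [-0.10422149,  0.43014201, -0.896725  ],
       [ 0.18739631, -0.87699194, -0.4424565 ]]), 't': array([0.57662519, 0.04050529, 0.999414  ])}
wrist {'fovy': 59.368602426257944, 'cx': 319.0613997330681, 'cy': 236.32780391195294, 'R': array([[ 3.31204317e-01,  9.43559048e-01, -1.53439290e-04],
       [ 9.00942660e-01, -3.16196955e-01,  2.97189855e-01],
       [ 2.80367660e-01, -9.85688030e-02, -9.54818394e-01]]), 't': array([-0.59947724, -0.03834525,  0.37885364])}
```

View pics/scene0.png

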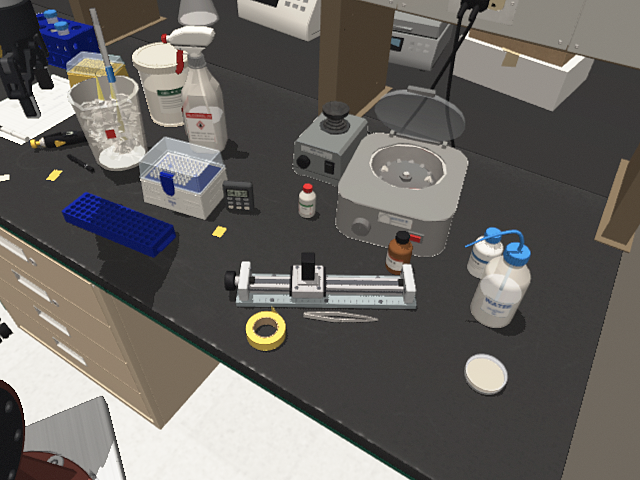

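View pics/side0.png

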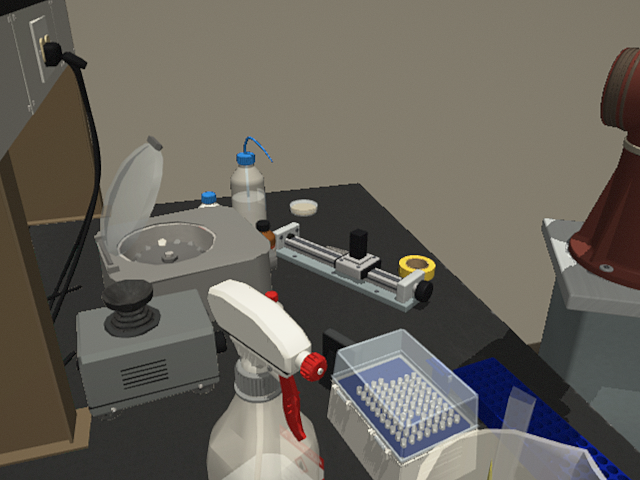

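View pics/wrist0.png

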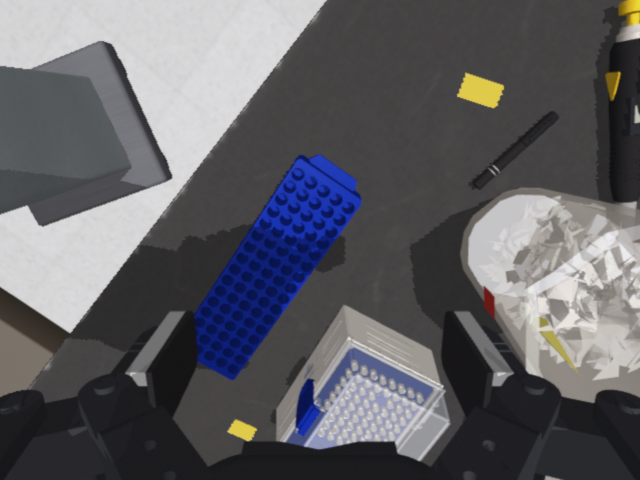

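The scene view shows the slide with its knob end at about (235,280), its plain end at about (410,285) and the post at about (308,262). The side view shows the post at (358,243) and the knob at (424,291). I'll zoom in on both.

```bash
python3 - <<'E'
import cv2
a=cv2.imread("pics/scene0.png")[225:355,215:435]; cv2.imwrite("pics/sz.png",cv2.resize(a,None,fx=3.6,fy=3.6,interpolation=cv2.INTER_CUBIC))
a=cv2.imread("pics/side0.png")[200:320,255:455]; cv2.imwrite("pics/dz.png",cv2.resize(a,None,fx=4,fy=4,interpolation=cv2.INTER_CUBIC))
E
```

```text
(no output)
```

View pics/sz.png

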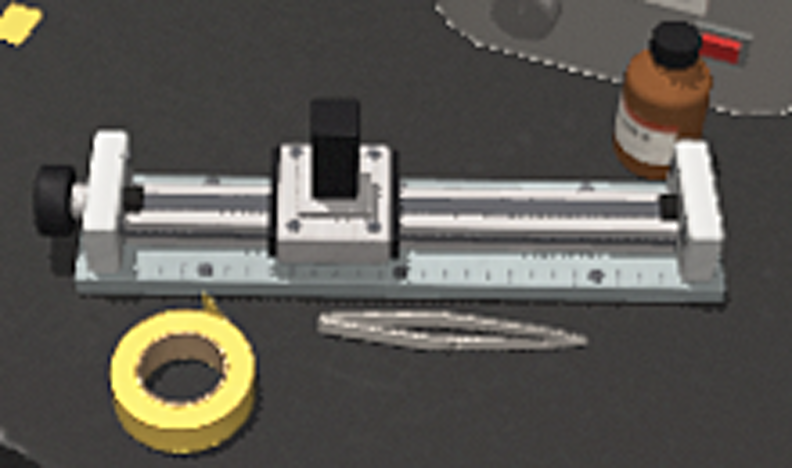

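View pics/dz.png

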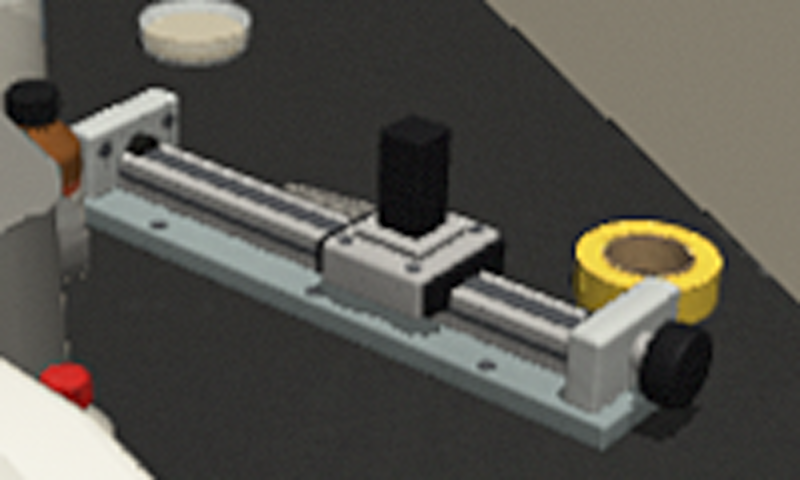

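```bash
cat > h.py <<'E'
import numpy as np, cv2
from station import monitor, viewer
def ray(n,u,v,c=None):
    c=c or viewer.get_calibration(n); f=240/np.tan(np.radians(c["fovy"])/2)
    R=np.array(c["R"]);t=np.array(c["t"]); d=R.T@np.array([(u-c["cx"])/f,(v-c["cy"])/f,1]); return -R.T@t,d
def plane(n,u,v,z,c=None):
    o,d=ray(n,u,v,c); return o+d*(z-o[2])/d[2]
def proj(n,X,c=None):
    c=c or viewer.get_calibration(n); f=240/np.tan(np.radians(c["fovy"])/2)
    p=np.array(c["R"])@np.asarray(X)+np.array(c["t"]); return c["cx"]+f*p[0]/p[2],c["cy"]+f*p[1]/p[2]
E
python3 - <<'E'
from h import *
np.set_printoptions(precision=4,suppress=True)
S=lambda x,y:((x+.5)/3.6-.5+215,(y+.5)/3.6-.5+225)
D=lambda x,y:((x+.5)/4-.5+255,(y+.5)/4-.5+200)
a=plane("scene",*S(77,283),.012);b=plane("scene",*S(724,290),.012);print("near edge",a,b,np.linalg.norm(a-b))
a=plane("side",*D(88,205),.012);b=plane("side",*D(602,432),.012);print("far edge",a,b,np.linalg.norm(a-b))
# gamma crop of post tops
for n,(r0,r1,c0,c1) in {"scene":(245,290,290,330),"side":(222,267,335,375)}.items():
    im=cv2.imread(f"pics/{n}0.png")[r0:r1,c0:c1]; im=(255*(im/255.)**.4).astype(np.uint8)
    cv2.imwrite(f"pics/{n}_g.png",cv2.resize(im,None,fx=13,fy=13,interpolation=cv2.INTER_NEAREST))
E
```

```text
near edge [0.379  0.2156 0.012 ] [0.6418 0.0787 0.012 ] 0.2962643593430125
far edge [0.6548 0.1444 0.012 ] [0.4086 0.2775 0.012 ] 0.27988841282043897
```

```bash
python3 -c "
import cv2,numpy as np
cv2.imwrite('pics/both.png',np.hstack([cv2.resize(cv2.imread('pics/scene_g.png'),(400,450)),cv2.resize(cv2.imread('pics/side_g.png'),(400,450))]))"
```

```text
(no output)
```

View pics/both.png

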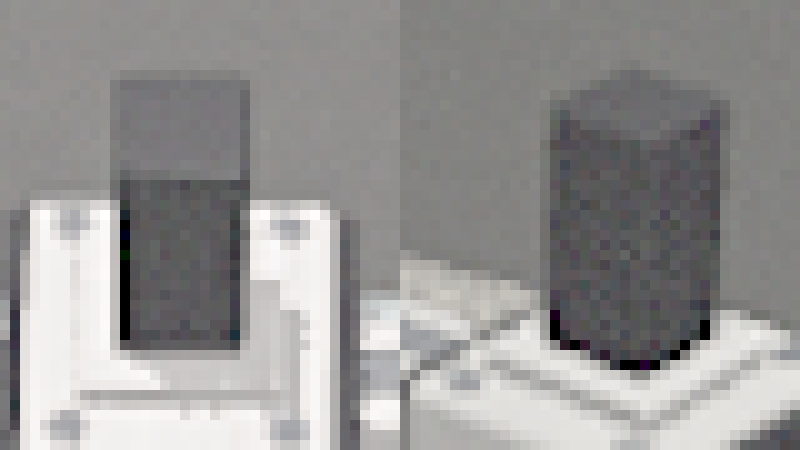

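```bash
python3 - <<'E'
from h import *
np.set_printoptions(precision=4,suppress=True)
p1=plane("scene",307.5,257.4,.09);p2=plane("side",358.3,231.9,.09);print(p1,p2)
(o1,d1),(o2,d2)=ray("scene",307.5,257.4),ray("side",358.3,231.9)
A=np.c_[d1,-d2];k=np.linalg.lstsq(A,o2-o1,rcond=None)[0];print(o1+k[0]*d1,o2+k[1]*d2)
# post top edge dirs scene: corners
S=lambda x,y:(290+x/10-.5,245+y/10-.5); D=lambda x,y:(335+(x-400)/10-.5,222+y/10-.5)
c=[plane("scene",*S(*q),.09) for q in [(112,78),(250,78),(247,180),(117,180)]]
for i in range(4): e=c[(i+1)%4]-c[i];print(np.linalg.norm(e),np.degrees(np.arctan2(e[1],e[0])))
# knob/plain block tops, z=.046, zoom
Z=lambda x,y:((x+.5)/3.6-.5+215,(y+.5)/3.6-.5+225)
print(plane("scene",*Z(110,155),.046),plane("scene",*Z(697,165),.046))
print(monitor.sense()["t"])
E
```

```text
[0.497  0.1903 0.09  ] [0.4984 0.1911 0.09  ]
[0.4973 0.1908 0.0894] [0.4984 0.1907 0.0898]
0.022062663312742984 -26.5352689464435
0.022127058130325727 -118.89734328856886
0.020378811427344715 153.42170790325244
0.022106435790652575 65.46577616141403
[0.4128 0.2522 0.046 ] [0.6531 0.1249 0.046 ]
0.15
```

```bash
python3 - <<'E'
from h import *
from scipy.spatial.transform import Rotation as Ro
np.set_printoptions(precision=4,suppress=True)
s=monitor.sense();R=Ro.from_rotvec(s["orientation"]).as_matrix();print(R)
print("yhead",np.degrees(np.arctan2(R[1,1],R[0,1])))
for nm,u,v in [("beaker base",122,160),("beaker near-left",105,165),("tipbox near",180,212),("tipbox top",185,150),("spray",205,145),("timer",240,208),("dropper",308,212),("amber",398,268),("tape",266,330),("bluerack",120,235)]:
    print(nm,plane("scene",u,v,0))
d=np.array([.4975-s["tcp_pos"][0],.1907-s["tcp_pos"][1],.15-s["tcp_pos"][2]]);print(R.T@d)
E
```

```text
[[-0.9435  0.3314 -0.0005]
 [ 0.3314  0.9435 -0.0008]
 [ 0.0002 -0.0009 -1.    ]]
yhead 70.64493903800813
beaker base [0.3025 0.7129 0.    ]
beaker near-left [0.2653 0.7105 0.    ]
tipbox near [0.3659 0.4881 0.    ]
tipbox top [0.439  0.6891 0.    ]
spray [0.4863 0.6882 0.    ]
timer [0.4768 0.4466 0.    ]
dropper [0.5939 0.3751 0.    ]
amber [0.6701 0.1688 0.    ]
tape [0.4045 0.153  0.    ]
bluerack [0.2457 0.4748 0.    ]
[-0.4063 -0.2549  0.0809]
```

move_arm --targets '[[[-0.0405,-0.0255,0,0],[-0.0405,-0.0255,0,0],[-0.0405,-0.0255,0,0],[-0.0405,-0.0255,0,0],[-0.0405,-0.0255,0,0],[-0.0405,-0.0255,0,0],[-0.0405,-0.0255,0,0],[-0.0405,-0.0255,0,0],[-0.0405,-0.0255,0,0],[-0.0405,-0.0255,0,0]]]' --hand 1

```text
t: 1.15
tcp_pos: [0.4973, 0.1895, 0.2312]
orientation: [0.528, 3.097, 0.0]
force: [-0.5, 0.2, 0.1]
finger_gap: 1.0
```

move_arm --targets '[[[0,0,0.005,-0.143],[0,0,0.005,-0.143],[0,0,0.005,-0.143],[0,0,0.005,-0.143],[0,0,0.005,-0.143],[0,0,0.005,-0.143],[0,0,0.005,-0.143],[0,0,0.005,-0.143],[0,0,0.005,-0.143],[0,0,0.005,-0.143]]]'

```text
t: 2.15
tcp_pos: [0.4963, 0.1913, 0.1808]
orientation: [1.639, -2.679, -0.0]
force: [-0.3, -0.3, 0.7]
finger_gap: 1.003
```

```bash
python3 - <<'E'
from h import *
import pickle
c=viewer.get_calibration("wrist");s=monitor.sense()
im=viewer.snapshot("wrist");cv2.imwrite("pics/w1.png",im);pickle.dump((c,s),open("w1.pkl","wb"))
print(s["t"],s["tcp_pos"],s["orientation"],s["qpos"],s["force"])
E
```

```text
2.15 [0.49625502 0.19127987 0.18080614] [ 1.63928751e+00 -2.67947087e+00 -3.54226432e-04] [ 1.21725463e-01 -1.07807552e-01 -2.05909518e-01  1.47319003e+00
  2.21023926e-05 -9.76369254e-01] [-0.28150062 -0.31691218  0.66956533]
```

View pics/w1.png

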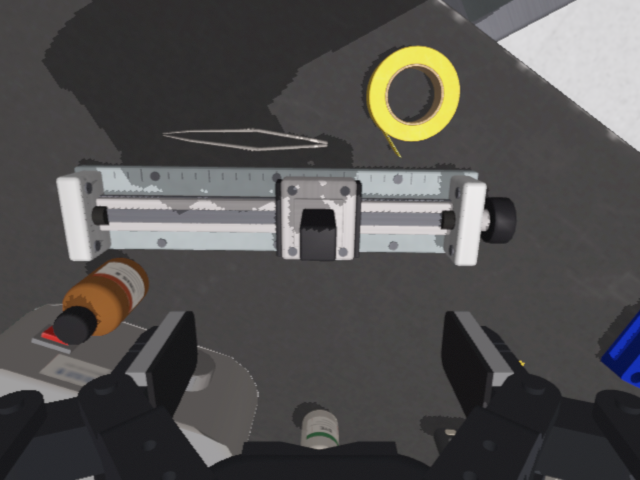

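The wrist view shows the slide lying almost level in the picture: plain end at (77,217), knob at (500,220), and the post top as the dark square around (318,238). The jaws are nearly along the rail.

```bash
python3 - <<'E'
import cv2,numpy as np
im=cv2.imread("pics/w1.png")
a=(255*(im/255.)**.5).astype(np.uint8)
l=cv2.resize(a[155:280,50:135],None,fx=3.6,fy=3.6,interpolation=cv2.INTER_CUBIC)
m=cv2.resize(a[165:275,270:365],None,fx=4,fy=4,interpolation=cv2.INTER_CUBIC)
r=cv2.resize(a[155:280,440:525],None,fx=3.6,fy=3.6,interpolation=cv2.INTER_CUBIC)
cv2.imwrite("pics/w1lr.png",np.hstack([l,r])); cv2.imwrite("pics/w1m.png",m)
E
```

```text
(no output)
```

View pics/w1lr.png

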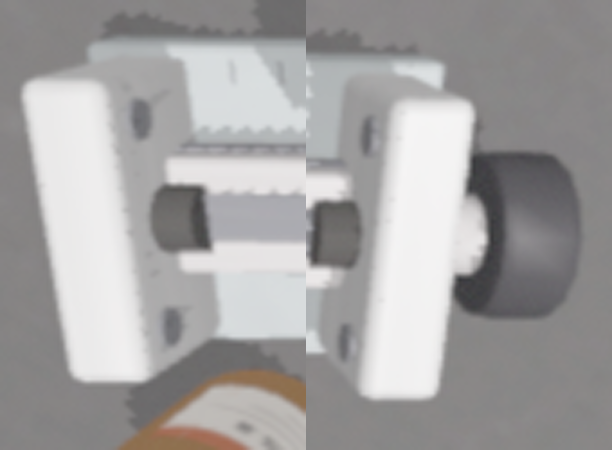

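View pics/w1m.png

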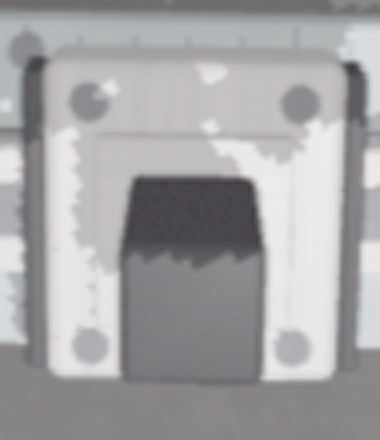

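```bash
cat >> h.py <<'E'
E
python3 - <<'E'
from h import *
import pickle
from scipy.spatial.transform import Rotation as Ro
np.set_printoptions(precision=4,suppress=True)
c,s=pickle.load(open("w1.pkl","rb"))
L=lambda x,y:((x+.5)/3.6-.5+50,(y+.5)/3.6-.5+155)
Rr=lambda x,y:((x+.5)/3.6-.5+440,(y+.5)/3.6-.5+155)
M=lambda x,y:((x+.5)/4-.5+270,(y+.5)/4-.5+165)
W=lambda q,z:plane("wrist",*q,z,c)
pl=np.mean([W(L(*q),.046) for q in [(25,82),(105,82),(150,378),(75,380)]],0)
kn=np.mean([W(Rr(*q),.046) for q in [(90,100),(166,100),(132,397),(56,396)]],0)
d=kn-pl;print(pl,kn,np.linalg.norm(d),np.degrees(np.arctan2(d[1],d[0])))
p=np.mean([W(M(*q),.09) for q in [(122,245),(262,247),(262,380),(122,380)]],0)
print("post",p)
mid=(pl+kn)/2;u=d/np.linalg.norm(d);n=np.array([u[1],-u[0],0]);v=p-mid;print("mid",mid,"along",v@u,"lat",v@n)
cm=np.mean([W(M(*q),.04) for q in [(90,102),(300,104),(292,348),(90,346)]],0);v=cm-mid;print("carriage",cm,v@u,v@n)
R=Ro.from_rotvec(s["orientation"]).as_matrix();print("yhead",np.degrees(np.arctan2(R[1,1],R[0,1])),R)
print("shift tool",R.T@(np.array([p[0],p[1],.0])-s["tcp_pos"]))
E
```

```text
[0.644  0.1142 0.046 ] [0.405  0.2402 0.046 ] 0.2701664255113436 152.20387292257558
post [0.4972 0.1916 0.09  ]
mid [0.5245 0.1772 0.046 ] along 0.030873449368746742 lat 1.639648053764808e-05
carriage [0.4975 0.1922 0.04  ] 0.030839159708632925 0.0006582595430639601
yhead 152.91618931593734 [[-0.4553 -0.8903 -0.0005]
 [-0.8903  0.4553 -0.    ]
 [ 0.0003  0.0004 -1.    ]]
shift tool [-0.0008 -0.0007  0.1808]
```

Checks agree: the blocks measure 270 mm apart (272 expected), the post sits at +31 mm with 0 mm lateral offset, and the rail heading is 152.2°. Next I descend and grip.

move_arm --targets '[[[-0.0008,-0.0005,0.014,0.012],[0,0,0.015,0],[0,0,0.015,0],[0,0,0.015,0],[0,0,0.015,0],[0,0,0.015,0],[0,0,0.015,0],[0,0,0.013,0],[0,0,0.009,0],[0,0,0.002,0]]]'

```text
t: 3.2
tcp_pos: [0.4966, 0.1917, 0.052]
orientation: [1.615, -2.693, -0.001]
force: [-0.1, -0.3, 0.1]
finger_gap: 1.001
```

move_arm --targets '[[[0,0,0,0],[0,0,0,0],[0,0,0,0],[0,0,0,0],[0,0,0,0],[0,0,0,0],[0,0,0,0],[0,0,0,0],[0,0,0,0],[0,0,0,0]]]' --hand -1 --force 50

```text
t: 4.2
tcp_pos: [0.4976, 0.1919, 0.0539]
orientation: [-1.615, 2.694, -0.0]
force: [-1.6, -0.3, 5.6]
finger_gap: 0.254
```

```bash
cat >> h.py <<'E'
U=np.array([np.cos(np.radians(152.3)),np.sin(np.radians(152.3)),0]);MID=np.array([.5245,.1772,0])
def st():
    s=monitor.sense();p=np.array(s["tcp_pos"]);f=np.array(s["force"]);N=np.array([U[1],-U[0],0])
    print("t%.2f y=%.2f lat=%.2f z=%.2f mm  Fy=%.2f Flat=%.2f Fz=%.2f T=%s gap=%.3f"%(s["t"],(p-MID)@U*1e3,(p-MID)@N*1e3,p[2]*1e3,f@U,f@N,f[2],np.round(s["torque"],2),s["finger_gap"]))
E
python3 -c "
from h import *
st();cv2.imwrite('pics/w2.png',viewer.snapshot('side'))"
```

```text
t4.20 y=30.66 lat=0.48 z=53.87 mm  Fy=1.27 Flat=-1.05 Fz=5.64 T=[-0.02  0.34  0.1 ] gap=0.254
```

View pics/w2.png

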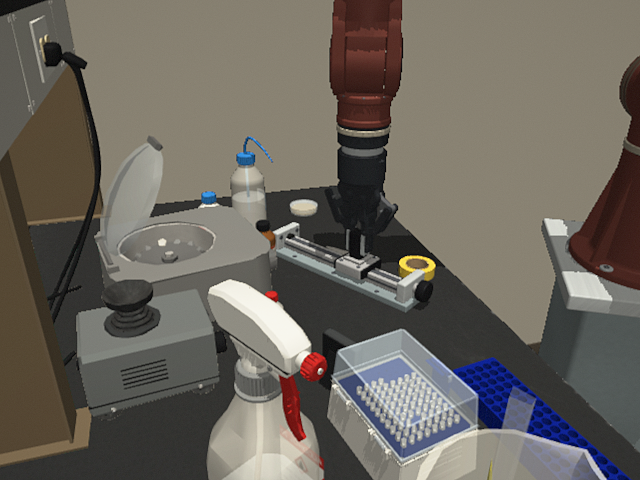

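Gripped: the gap is 21.6 mm, which matches the 22 mm post. Now I stroke gently towards the knob end.

move_arm --targets '[[[0,0.001,0,0],[0,0.001,0,0],[0,0.001,0,0],[0,0.001,0,0],[0,0.001,0,0],[0,0.001,0,0],[0,0.001,0,0],[0,0.001,0,0],[0,0.001,0,0],[0,0.001,0,0]]]'

```text
t: 5.25
tcp_pos: [0.4888, 0.1965, 0.0539]
orientation: [-1.615, 2.694, -0.001]
force: [2.1, -2.0, 5.7]
finger_gap: 0.253
```

```bash
python3 -c "
from h import *
st()"
```

```text
t5.25 y=40.64 lat=0.51 z=53.85 mm  Fy=-2.80 Flat=-0.78 Fz=5.73 T=[-0.34 -0.23  0.23] gap=0.253
```

move_arm --targets '[[[0,0.001,0,0],[0,0.001,0,0],[0,0.001,0,0],[0,0.001,0,0],[0,0.001,0,0],[0,0.001,0,0],[0,0.001,0,0],[0,0.001,0,0],[0,0.001,0,0],[0,0.001,0,0]]]'

```text
t: 6.25
tcp_pos: [0.4798, 0.2012, 0.0538]
orientation: [-1.615, 2.694, -0.001]
force: [0.5, -1.9, 6.2]
finger_gap: 0.253
```

```bash
python3 -c "
from h import *
st()"
```

```text
t6.25 y=50.69 lat=0.50 z=53.80 mm  Fy=-1.30 Flat=-1.48 Fz=6.22 T=[-0.44 -0.22  0.14] gap=0.253
```

move_arm --targets '[[[0,0.001,0,0],[0,0.001,0,0],[0,0.001,0,0],[0,0.001,0,0],[0,0.001,0,0],[0,0.001,0,0],[0,0.001,0,0],[0,0.001,0,0],[0,0.001,0,0],[0,0.001,0,0]]]'

```text
t: 7.25
tcp_pos: [0.471, 0.2059, 0.0538]
orientation: [-1.615, 2.694, -0.001]
force: [1.3, -3.2, 6.6]
finger_gap: 0.249
```

```bash
python3 -c "
from h import *
st()"
```

```text
t7.25 y=60.67 lat=0.57 z=53.84 mm  Fy=-2.67 Flat=-2.19 Fz=6.57 T=[-0.51 -0.13  0.21] gap=0.249
```

move_arm --targets '[[[0,0.0015,0,0],[0,0.0015,0,0],[0,0.0015,0,0],[0,0.0015,0,0],[0,0.0015,0,0],[0,0.0015,0,0],[0,0.0015,0,0],[0,0.0015,0,0],[0,0.0015,0,0],[0,0.0015,0,0]]]'

```text
t: 8.25
tcp_pos: [0.4578, 0.2129, 0.0538]
orientation: [-1.615, 2.694, -0.001]
force: [1.4, -2.5, 7.0]
finger_gap: 0.251
```

move_arm --targets '[[[0,0.001,0,0],[0,0.001,0,0],[0,0.001,0,0],[0,0.001,0,0],[0,0.001,0,0],[0,0.001,0,0],[0,0.001,0,0],[0,0.001,0,0],[0,0.001,0,0],[0,0.001,0,0]]]'

```text
t: 9.25
tcp_pos: [0.449, 0.2176, 0.0538]
orientation: [-1.615, 2.694, -0.001]
force: [0.5, -4.0, 6.8]
finger_gap: 0.25
```

```bash
python3 -c "
from h import *
st()"
```

```text
t9.25 y=85.66 lat=0.64 z=53.84 mm  Fy=-2.33 Flat=-3.33 Fz=6.78 T=[-0.55 -0.07  0.18] gap=0.250
```

move_arm --targets '[[[0,0.0006,0,0],[0,0.0006,0,0],[0,0.0006,0,0],[0,0.0006,0,0],[0,0.0006,0,0],[0,0.0006,0,0],[0,0.0006,0,0],[0,0.0006,0,0],[0,0.0006,0,0],[0,0.0006,0,0]]]'

```text
t: 10.25
tcp_pos: [0.4442, 0.2201, 0.0538]
orientation: [-1.614, 2.694, -0.003]
force: [3.1, -4.9, 5.0]
finger_gap: 0.252
```

```bash
python3 -c "
from h import *
st()"
```

```text
t10.25 y=91.06 lat=0.66 z=53.84 mm  Fy=-5.07 Flat=-2.90 Fz=5.04 T=[-0.89 -0.67  0.24] gap=0.252
```

move_arm --targets '[[[0,0.0004,0,0],[0,0.0004,0,0],[0,0.0004,0,0],[0,0,0,0],[0,0,0,0],[0,0,0,0],[0,-0.0005,0,0],[0,-0.0005,0,0],[0,-0.001,0,0],[0,-0.001,0,0]]]'

```text
t: 11.25
tcp_pos: [0.445, 0.2197, 0.0538]
orientation: [-1.616, 2.694, -0.0]
force: [-2.1, -1.7, 8.8]
finger_gap: 0.251
```

```bash
python3 -c "
from h import *
st()"
```

```text
t11.25 y=90.10 lat=0.66 z=53.80 mm  Fy=1.09 Flat=-2.46 Fz=8.83 T=[-0.32  0.35  0.24] gap=0.251
```

Touched the knob-end bumper, with roughly 9 N at most. Now the full stroke back towards the plain end.

move_arm --targets '[[[0,-0.0015,0,0],[0,-0.0015,0,0],[0,-0.0015,0,0],[0,-0.0015,0,0],[0,-0.0015,0,0],[0,-0.0015,0,0],[0,-0.0015,0,0],[0,-0.0015,0,0],[0,-0.0015,0,0],[0,-0.0015,0,0]]]'

```text
t: 12.25
tcp_pos: [0.4579, 0.2128, 0.0538]
orientation: [1.616, -2.694, -0.001]
force: [-2.6, -2.1, 9.5]
finger_gap: 0.252
```

move_arm --targets '[[[0,-0.0015,0,0],[0,-0.0015,0,0],[0,-0.0015,0,0],[0,-0.0015,0,0],[0,-0.0015,0,0],[0,-0.0015,0,0],[0,-0.0015,0,0],[0,-0.0015,0,0],[0,-0.0015,0,0],[0,-0.0015,0,0]]]'

```text
t: 13.25
tcp_pos: [0.4712, 0.2058, 0.0538]
orientation: [1.616, -2.694, -0.001]
force: [-2.6, 0.0, 9.6]
finger_gap: 0.251
```

move_arm --targets '[[[0,-0.0015,0,0],[0,-0.0015,0,0],[0,-0.0015,0,0],[0,-0.0015,0,0],[0,-0.0015,0,0],[0,-0.0015,0,0],[0,-0.0015,0,0],[0,-0.0015,0,0],[0,-0.0015,0,0],[0,-0.0015,0,0]]]'

```text
t: 14.25
tcp_pos: [0.4845, 0.1988, 0.0538]
orientation: [-1.616, 2.694, 0.001]
force: [-2.2, -0.9, 8.5]
finger_gap: 0.252
```

```bash
python3 -c "
from h import *
st()"
```

```text
t14.25 y=45.47 lat=0.51 z=53.82 mm  Fy=1.56 Flat=-1.84 Fz=8.49 T=[-0.08  0.38  0.09] gap=0.252
```

move_arm --targets '[[[0,-0.0008,0,0],[0,-0.0008,0,0],[0,-0.0008,0,0],[0,-0.0008,0,0],[0,-0.0008,0,0],[0,-0.0008,0,0],[0,-0.0008,0,0],[0,-0.0008,0,0],[0,-0.0008,0,0],[0,-0.0008,0,0]]]'

```text
t: 15.25
tcp_pos: [0.4915, 0.1951, 0.0538]
orientation: [-1.616, 2.694, 0.001]
force: [-2.4, 0.2, 9.5]
finger_gap: 0.251
```

```bash
python3 -c "
from h import *
st()"
```

```text
t15.25 y=37.50 lat=0.48 z=53.83 mm  Fy=2.27 Flat=-0.94 Fz=9.52 T=[-0.12  0.4   0.17] gap=0.251
```

move_arm --targets '[[[0,-0.0007,0,0],[0,-0.0007,0,0],[0,-0.0007,0,0],[0,-0.0007,0,0],[0,-0.0007,0,0],[0,-0.0007,0,0],[0,-0.0007,0,0],[0,-0.0007,0,0],[0,-0.0007,0,0],[0,-0.0007,0,0]]]'

```text
t: 16.25
tcp_pos: [0.497, 0.1922, 0.0538]
orientation: [1.616, -2.693, -0.003]
force: [-6.8, 2.4, 12.4]
finger_gap: 0.251
```

```bash
python3 -c "
from h import *
st()"
```

```text
t16.25 y=31.29 lat=0.49 z=53.84 mm  Fy=7.13 Flat=-1.07 Fz=12.36 T=[0.29 1.2  0.14] gap=0.251
```

move_arm --targets '[[[0,-0.0007,0,0],[0,-0.0007,0,0],[0,-0.0007,0,0],[0,-0.0007,0,0],[0,-0.0007,0,0],[0,-0.0007,0,0],[0,-0.0007,0,0],[0,-0.0007,0,0],[0,-0.0007,0,0],[0,-0.0007,0,0]]]'

```text
t: 17.25
tcp_pos: [0.5023, 0.1894, 0.0539]
orientation: [1.616, -2.692, -0.005]
force: [-11.3, 5.0, 16.5]
finger_gap: 0.249
```

```bash
python3 -c "
from h import *
st()"
```

```text
t17.25 y=25.34 lat=0.48 z=53.86 mm  Fy=12.36 Flat=-0.87 Fz=16.46 T=[0.68 2.   0.05] gap=0.249
```

move_arm --targets '[[[0,-0.0004,0,0],[0,-0.0004,0,0],[0,-0.0004,0,0],[0,-0.0004,0,0],[0,-0.0004,0,0],[0,-0.0004,0,0],[0,-0.0004,0,0],[0,-0.0004,0,0],[0,-0.0004,0,0],[0,-0.0004,0,0]]]'

```text
t: 18.25
tcp_pos: [0.5056, 0.1876, 0.0539]
orientation: [1.616, -2.692, -0.006]
force: [-13.9, 4.9, 16.6]
finger_gap: 0.252
```

```bash
python3 -c "
from h import *
st()"
```

```text
t18.25 y=21.55 lat=0.43 z=53.85 mm  Fy=14.58 Flat=-2.15 Fz=16.57 T=[0.78 2.25 0.06] gap=0.252
```

move_arm --targets '[[[0,-0.0004,0,0],[0,-0.0004,0,0],[0,-0.0004,0,0],[0,-0.0004,0,0],[0,-0.0004,0,0],[0,-0.0004,0,0],[0,-0.0004,0,0],[0,-0.0004,0,0],[0,-0.0004,0,0],[0,-0.0004,0,0]]]'

```text
t: 19.25
tcp_pos: [0.5094, 0.1856, 0.0539]
orientation: [1.616, -2.692, -0.005]
force: [-11.1, 4.3, 15.0]
finger_gap: 0.25
```

```bash
python3 -c "
from h import *
st()"
```

```text
t19.25 y=17.23 lat=0.43 z=53.86 mm  Fy=11.85 Flat=-1.41 Fz=14.98 T=[0.63 1.88 0.07] gap=0.250
```

move_arm --targets '[[[0,-0.0004,0,0],[0,-0.0004,0,0],[0,-0.0004,0,0],[0,-0.0004,0,0],[0,-0.0004,0,0],[0,-0.0004,0,0],[0,-0.0004,0,0],[0,-0.0004,0,0],[0,-0.0004,0,0],[0,-0.0004,0,0]]]'

```text
t: 20.25
tcp_pos: [0.5137, 0.1833, 0.0539]
orientation: [1.616, -2.693, -0.003]
force: [-6.4, 2.1, 11.0]
finger_gap: 0.252
```

```bash
python3 -c "
from h import *
st()"
```

```text
t20.25 y=12.40 lat=0.41 z=53.85 mm  Fy=6.63 Flat=-1.14 Fz=11.02 T=[0.34 1.08 0.11] gap=0.252
```

move_arm --targets '[[[0,-0.0004,0,0],[0,-0.0004,0,0],[0,-0.0004,0,0],[0,-0.0004,0,0],[0,-0.0004,0,0],[0,-0.0004,0,0],[0,-0.0004,0,0],[0,-0.0004,0,0],[0,-0.0004,0,0],[0,-0.0004,0,0]]]'

```text
t: 21.25
tcp_pos: [0.5179, 0.1812, 0.0538]
orientation: [-1.616, 2.694, 0.002]
force: [-2.5, 0.5, 8.7]
finger_gap: 0.251
```

```bash
python3 -c "
from h import *
st()"
```

```text
t21.25 y=7.72 lat=0.41 z=53.84 mm  Fy=2.42 Flat=-0.68 Fz=8.69 T=[0.09 0.45 0.09] gap=0.251
```

The tight spot, moving towards the plain end, is at about +21.7 mm. I carry on to the plain end.

move_arm --targets '[[[0,-0.0014,0,0],[0,-0.0014,0,0],[0,-0.0014,0,0],[0,-0.0014,0,0],[0,-0.0014,0,0],[0,-0.0014,0,0],[0,-0.0014,0,0],[0,-0.0014,0,0],[0,-0.0014,0,0],[0,-0.0014,0,0]]]'

```text
t: 22.25
tcp_pos: [0.5304, 0.1745, 0.0538]
orientation: [-1.616, 2.694, 0.001]
force: [-2.2, 0.9, 8.6]
finger_gap: 0.253
```

move_arm --targets '[[[0,-0.0014,0,0],[0,-0.0014,0,0],[0,-0.0014,0,0],[0,-0.0014,0,0],[0,-0.0014,0,0],[0,-0.0014,0,0],[0,-0.0014,0,0],[0,-0.0014,0,0],[0,-0.0014,0,0],[0,-0.0014,0,0]]]'

```text
t: 23.25
tcp_pos: [0.5428, 0.168, 0.0539]
orientation: [-1.616, 2.694, 0.001]
force: [-1.1, 1.7, 8.9]
finger_gap: 0.251
```

move_arm --targets '[[[0,-0.0014,0,0],[0,-0.0014,0,0],[0,-0.0014,0,0],[0,-0.0014,0,0],[0,-0.0014,0,0],[0,-0.0014,0,0],[0,-0.0014,0,0],[0,-0.0014,0,0],[0,-0.0014,0,0],[0,-0.0014,0,0]]]'

```text
t: 24.25
tcp_pos: [0.5552, 0.1614, 0.0538]
orientation: [-1.616, 2.694, 0.002]
force: [-1.7, 1.3, 8.3]
finger_gap: 0.249
```

move_arm --targets '[[[0,-0.0014,0,0],[0,-0.0014,0,0],[0,-0.0014,0,0],[0,-0.0014,0,0],[0,-0.0014,0,0],[0,-0.0014,0,0],[0,-0.0014,0,0],[0,-0.0014,0,0],[0,-0.0014,0,0],[0,-0.0014,0,0]]]'

```text
t: 25.25
tcp_pos: [0.5675, 0.1549, 0.0538]
orientation: [-1.616, 2.693, 0.002]
force: [-1.4, 1.4, 7.8]
finger_gap: 0.25
```

move_arm --targets '[[[0,-0.0014,0,0],[0,-0.0014,0,0],[0,-0.0014,0,0],[0,-0.0014,0,0],[0,-0.0014,0,0],[0,-0.0014,0,0],[0,-0.0014,0,0],[0,-0.0014,0,0],[0,-0.0014,0,0],[0,-0.0014,0,0]]]'

```text
t: 26.25
tcp_pos: [0.5799, 0.1483, 0.0539]
orientation: [-1.616, 2.693, 0.002]
force: [-1.2, 1.7, 8.0]
finger_gap: 0.248
```

move_arm --targets '[[[0,-0.0014,0,0],[0,-0.0014,0,0],[0,-0.0014,0,0],[0,-0.0014,0,0],[0,-0.0014,0,0],[0,-0.0014,0,0],[0,-0.0014,0,0],[0,-0.0014,0,0],[0,-0.0014,0,0],[0,-0.0014,0,0]]]'

```text
t: 27.25
tcp_pos: [0.5923, 0.1418, 0.0539]
orientation: [-1.616, 2.693, 0.002]
force: [-1.3, 2.3, 7.7]
finger_gap: 0.25
```

```bash
python3 -c "
from h import *
st()"
```

```text
t27.25 y=-76.46 lat=0.21 z=53.86 mm  Fy=2.18 Flat=1.46 Fz=7.66 T=[0.34 0.19 0.15] gap=0.250
```

move_arm --targets '[[[0,-0.001,0,0],[0,-0.001,0,0],[0,-0.001,0,0],[0,-0.001,0,0],[0,-0.001,0,0],[0,-0.001,0,0],[0,-0.001,0,0],[0,-0.001,0,0],[0,-0.0006,0,0],[0,-0.0006,0,0]]]'

```text
t: 28.25
tcp_pos: [0.6004, 0.1375, 0.0539]
orientation: [-1.616, 2.693, 0.002]
force: [-0.2, 2.5, 6.8]
finger_gap: 0.246
```

move_arm --targets '[[[0,-0.0006,0,0],[0,-0.0006,0,0],[0,-0.0006,0,0],[0,-0.0006,0,0],[0,-0.0006,0,0],[0,-0.0006,0,0],[0,-0.0006,0,0],[0,-0.0006,0,0],[0,-0.0006,0,0],[0,-0.0006,0,0]]]'

```text
t: 29.25
tcp_pos: [0.6055, 0.1348, 0.0538]
orientation: [-1.616, 2.693, 0.002]
force: [-3.3, 3.1, 8.5]
finger_gap: 0.245
```

```bash
python3 -c "
from h import *
st()"
```

```text
t29.25 y=-91.37 lat=0.13 z=53.83 mm  Fy=4.37 Flat=1.24 Fz=8.49 T=[0.58 0.53 0.12] gap=0.245
```

move_arm --targets '[[[0,-0.0004,0,0],[0,-0.0004,0,0],[0,-0.0004,0,0],[0,-0.0003,0,0],[0,0,0,0],[0,0,0,0],[0,0,0,0],[0,0,0,0],[0,0,0,0],[0,0,0,0]]]'

```text
t: 30.25
tcp_pos: [0.6063, 0.1344, 0.0538]
orientation: [-1.617, 2.693, 0.003]
force: [-4.5, 4.5, 9.9]
finger_gap: 0.249
```

```bash
python3 -c "
from h import *
st()"
```

```text
t30.25 y=-92.32 lat=0.16 z=53.84 mm  Fy=6.11 Flat=1.85 Fz=9.90 T=[0.62 0.78 0.12] gap=0.249
```

Both bumpers are touched. Now I return towards the spot.

move_arm --targets '[[[0,0.001,0,0],[0,0.0015,0,0],[0,0.0015,0,0],[0,0.0015,0,0],[0,0.0015,0,0],[0,0.0015,0,0],[0,0.0015,0,0],[0,0.0015,0,0],[0,0.0015,0,0],[0,0.0015,0,0]]]'

```text
t: 31.25
tcp_pos: [0.5948, 0.1405, 0.0539]
orientation: [-1.615, 2.693, 0.0]
force: [3.2, 0.9, 4.2]
finger_gap: 0.251
```

move_arm --targets '[[[0,0.0015,0,0],[0,0.0015,0,0],[0,0.0015,0,0],[0,0.0015,0,0],[0,0.0015,0,0],[0,0.0015,0,0],[0,0.0015,0,0],[0,0.0015,0,0],[0,0.0015,0,0],[0,0.0015,0,0]]]'

```text
t: 32.25
tcp_pos: [0.5815, 0.1475, 0.0539]
orientation: [-1.615, 2.693, -0.0]
force: [2.5, 0.2, 5.9]
finger_gap: 0.256
```

move_arm --targets '[[[0,0.0015,0,0],[0,0.0015,0,0],[0,0.0015,0,0],[0,0.0015,0,0],[0,0.0015,0,0],[0,0.0015,0,0],[0,0.0015,0,0],[0,0.0015,0,0],[0,0.0015,0,0],[0,0.0015,0,0]]]'

```text
t: 33.25
tcp_pos: [0.5683, 0.1545, 0.0539]
orientation: [-1.615, 2.693, -0.0]
force: [2.0, 0.4, 5.1]
finger_gap: 0.252
```

move_arm --targets '[[[0,0.0015,0,0],[0,0.0015,0,0],[0,0.0015,0,0],[0,0.0015,0,0],[0,0.0015,0,0],[0,0.0015,0,0],[0,0.0015,0,0],[0,0.0015,0,0],[0,0.0015,0,0],[0,0.0015,0,0]]]'

```text
t: 34.25
tcp_pos: [0.555, 0.1615, 0.0539]
orientation: [-1.615, 2.693, -0.0]
force: [1.6, -0.4, 6.2]
finger_gap: 0.253
```

move_arm --targets '[[[0,0.0015,0,0],[0,0.0015,0,0],[0,0.0015,0,0],[0,0.0015,0,0],[0,0.0015,0,0],[0,0.0015,0,0],[0,0.0015,0,0],[0,0.0015,0,0],[0,0.0015,0,0],[0,0.0015,0,0]]]'

```text
t: 35.25
tcp_pos: [0.5418, 0.1685, 0.0539]
orientation: [-1.615, 2.693, -0.0]
force: [2.2, -0.3, 5.4]
finger_gap: 0.253
```

move_arm --targets '[[[0,0.0015,0,0],[0,0.0015,0,0],[0,0.0015,0,0],[0,0.0015,0,0],[0,0.0015,0,0],[0,0.0015,0,0],[0,0.0015,0,0],[0,0.0015,0,0],[0,0.0015,0,0],[0,0.0015,0,0]]]'

```text
t: 36.25
tcp_pos: [0.5285, 0.1755, 0.0538]
orientation: [-1.615, 2.693, -0.0]
force: [1.6, -0.2, 5.5]
finger_gap: 0.253
```

```bash
python3 -c "
from h import *
st()"
```

```text
t36.25 y=-4.33 lat=0.37 z=53.85 mm  Fy=-1.48 Flat=0.52 Fz=5.55 T=[-0.25 -0.29  0.22] gap=0.253
```

move_arm --targets '[[[0,0.0008,0,0],[0,0.0008,0,0],[0,0.0008,0,0],[0,0.0008,0,0],[0,0.0008,0,0],[0,0.0008,0,0],[0,0.0008,0,0],[0,0.0008,0,0],[0,0.0008,0,0],[0,0.0008,0,0]]]'

```text
t: 37.25
tcp_pos: [0.5215, 0.1793, 0.0538]
orientation: [-1.615, 2.693, -0.0]
force: [1.7, -0.5, 6.1]
finger_gap: 0.251
```

```bash
python3 -c "
from h import *
st()"
```

```text
t37.25 y=3.65 lat=0.42 z=53.84 mm  Fy=-1.72 Flat=0.34 Fz=6.13 T=[-0.22 -0.24  0.23] gap=0.251
```

move_arm --targets '[[[0,0.0005,0,0],[0,0.0005,0,0],[0,0.0005,0,0],[0,0.0005,0,0],[0,0.0005,0,0],[0,0.0005,0,0],[0,0.0005,0,0],[0,0.0005,0,0],[0,0.0005,0,0],[0,0.0005,0,0]]]'

```text
t: 38.25
tcp_pos: [0.5174, 0.1814, 0.0539]
orientation: [-1.615, 2.693, -0.001]
force: [3.4, -2.5, 5.3]
finger_gap: 0.248
```

```bash
python3 -c "
from h import *
st()"
```

```text
t38.25 y=8.26 lat=0.42 z=53.87 mm  Fy=-4.20 Flat=-0.63 Fz=5.28 T=[-0.39 -0.63  0.18] gap=0.248
```

move_arm --targets '[[[0,0.0004,0,0],[0,0.0004,0,0],[0,0.0004,0,0],[0,0.0004,0,0],[0,0.0004,0,0],[0,0.0004,0,0],[0,0.0004,0,0],[0,0.0004,0,0],[0,0.0004,0,0],[0,0.0004,0,0]]]'

```text
t: 39.25
tcp_pos: [0.5145, 0.183, 0.0539]
orientation: [-1.614, 2.693, -0.003]
force: [8.3, -3.5, 3.7]
finger_gap: 0.251
```

```bash
python3 -c "
from h import *
st()"
```

```text
t39.25 y=11.55 lat=0.44 z=53.90 mm  Fy=-8.99 Flat=0.82 Fz=3.67 T=[-0.7  -1.34  0.21] gap=0.251
```

move_arm --targets '[[[0,0.0004,0,0],[0,0.0004,0,0],[0,0.0004,0,0],[0,0.0004,0,0],[0,0.0004,0,0],[0,0.0004,0,0],[0,0.0004,0,0],[0,0.0004,0,0],[0,0.0004,0,0],[0,0.0004,0,0]]]'

```text
t: 40.25
tcp_pos: [0.5114, 0.1846, 0.0539]
orientation: [-1.613, 2.693, -0.004]
force: [10.6, -5.0, 0.6]
finger_gap: 0.252
```

```bash
python3 -c "
from h import *
st()"
```

```text
t40.25 y=15.04 lat=0.45 z=53.92 mm  Fy=-11.73 Flat=0.52 Fz=0.61 T=[-0.91 -1.66  0.26] gap=0.252
```

move_arm --targets '[[[0,0.0004,0,0],[0,0.0004,0,0],[0,0.0004,0,0],[0,0.0004,0,0],[0,0.0004,0,0],[0,0.0004,0,0],[0,0.0004,0,0],[0,0.0004,0,0],[0,0.0004,0,0],[0,0.0004,0,0]]]'

```text
t: 41.25
tcp_pos: [0.508, 0.1864, 0.0539]
orientation: [-1.613, 2.693, -0.005]
force: [10.5, -6.3, 1.2]
finger_gap: 0.251
```

```bash
python3 -c "
from h import *
st()"
```

```text
t41.25 y=18.86 lat=0.44 z=53.91 mm  Fy=-12.24 Flat=-0.73 Fz=1.22 T=[-0.98 -1.78  0.2 ] gap=0.251
```

move_arm --targets '[[[0,0.0004,0,0],[0,0.0004,0,0],[0,0.0004,0,0],[0,0.0004,0,0],[0,0.0004,0,0],[0,0.0004,0,0],[0,0.0004,0,0],[0,0.0004,0,0],[0,0.0004,0,0],[0,0.0004,0,0]]]'

```text
t: 42.25
tcp_pos: [0.5043, 0.1883, 0.0539]
orientation: [-1.613, 2.693, -0.004]
force: [10.1, -6.2, 1.7]
finger_gap: 0.247
```

```bash
python3 -c "
from h import *
st()"
```

```text
t42.25 y=23.04 lat=0.45 z=53.91 mm  Fy=-11.78 Flat=-0.76 Fz=1.72 T=[-0.93 -1.63  0.25] gap=0.247
```

move_arm --targets '[[[0,0.0004,0,0],[0,0.0004,0,0],[0,0.0004,0,0],[0,0.0004,0,0],[0,0.0004,0,0],[0,0.0004,0,0],[0,0.0004,0,0],[0,0.0004,0,0],[0,0.0004,0,0],[0,0.0004,0,0]]]'

```text
t: 43.25
tcp_pos: [0.5003, 0.1905, 0.0539]
orientation: [-1.614, 2.693, -0.003]
force: [6.3, -4.8, 3.5]
finger_gap: 0.252
```

```bash
python3 -c "
from h import *
st()"
```

```text
t43.25 y=27.63 lat=0.49 z=53.90 mm  Fy=-7.84 Flat=-1.30 Fz=3.53 T=[-0.74 -1.05  0.23] gap=0.252
```

move_arm --targets '[[[0,0.0004,0,0],[0,0.0004,0,0],[0,0.0004,0,0],[0,0.0004,0,0],[0,0.0004,0,0],[0,0.0004,0,0],[0,0.0004,0,0],[0,0.0004,0,0],[0,0.0004,0,0],[0,0.0004,0,0]]]'

```text
t: 44.25
tcp_pos: [0.4961, 0.1926, 0.0538]
orientation: [-1.615, 2.694, -0.001]
force: [2.4, -2.7, 5.9]
finger_gap: 0.249
```

```bash
python3 -c "
from h import *
st()"
```

```text
t44.25 y=32.37 lat=0.46 z=53.84 mm  Fy=-3.42 Flat=-1.26 Fz=5.85 T=[-0.43 -0.54  0.17] gap=0.249
```

move_arm --targets '[[[0,0.0004,0,0],[0,0.0004,0,0],[0,0.0004,0,0],[0,0.0004,0,0],[0,0.0004,0,0],[0,0.0004,0,0],[0,0.0004,0,0],[0,0.0004,0,0],[0,0.0004,0,0],[0,0.0004,0,0]]]'

```text
t: 45.25
tcp_pos: [0.4922, 0.1947, 0.0539]
orientation: [-1.615, 2.694, -0.0]
force: [1.3, -1.9, 7.6]
finger_gap: 0.252
```

```bash
python3 -c "
from h import *
st()"
```

```text
t45.25 y=36.70 lat=0.51 z=53.85 mm  Fy=-1.98 Flat=-1.08 Fz=7.55 T=[-0.35 -0.21  0.17] gap=0.252
```

```bash
python3 - <<'E'
import numpy as np
from scipy.optimize import curve_fit
neg=np.array([(45.47,1.56),(37.5,2.27),(31.29,7.13),(25.34,12.36),(21.55,14.58),(17.23,11.85),(12.4,6.63),(7.72,2.42)])
pos=np.array([(-4.33,1.48),(3.65,1.72),(8.26,4.2),(11.55,8.99),(15.04,11.73),(18.86,12.24),(23.04,11.78),(27.63,7.84),(32.37,3.42),(36.7,1.98),(40.64,2.8),(50.69,1.3)])
def f1(x,c,A,b): z=np.clip((x-c)/13,-1,1);return b+A*(1-z*z)**2
def f2(x,c,A,b): z=np.clip((x-c)/13,-1,1);return b+A*(.5+.5*np.cos(np.pi*z))
def f3(x,c,A,b): z=np.clip((x-c)/13,-1,1);return b+A*(1-z*z)
for n,d in(("neg",neg),("pos",pos)):
    for f in(f1,f2,f3):
        p,C=curve_fit(f,d[:,0],d[:,1],[20,10,2]);print(n,p.round(2),np.sqrt(C[0,0]).round(2),(f(d[:,0],*p)-d[:,1]).round(1))
E
```

```text
neg [21.86 11.87  2.8 ] 0.5 [ 1.2  0.5 -1.7  0.7  0.1 -0.  -1.2  0.4]
neg [21.76 11.87  3.05] 0.62 [ 1.5  0.8 -2.1  0.5  0.3 -0.1 -1.4  0.6]
neg [21.99 11.68  1.88] 0.34 [ 0.3 -0.4  0.5  0.4 -1.   0.1  0.6 -0.5]
pos [19.02 11.13  2.54] 0.48 [ 1.1  0.8 -0.6 -1.5 -0.1  1.4 -0.1 -1.8 -0.9  0.6 -0.3  1.2]
pos [18.98 11.25  2.71] 0.57 [ 1.2  1.  -0.7 -1.9 -0.1  1.7 -0.3 -2.3 -0.7  0.7 -0.1  1.4]
pos [19.7  10.55  2.  ] 0.24 [ 0.5  0.3  0.2 -0.6 -0.5  0.3  0.1  0.8 -0.9  0.  -0.8  0.7]
```

The fits give +21.9 mm moving one way and +19.4 mm the other, so the middle is at about +20.7 mm. I bring the carriage there.

move_arm --targets '[[[0,-0.001,0,0],[0,-0.001,0,0],[0,-0.001,0,0],[0,-0.001,0,0],[0,-0.001,0,0],[0,-0.001,0,0],[0,-0.001,0,0],[0,-0.001,0,0],[0,-0.001,0,0],[0,-0.001,0,0]]]'

```text
t: 46.25
tcp_pos: [0.4993, 0.191, 0.0538]
orientation: [1.616, -2.692, -0.005]
force: [-8.5, 3.0, 14.3]
finger_gap: 0.251
```

move_arm --targets '[[[0,-0.0008,0,0],[0,-0.0008,0,0],[0,-0.0008,0,0],[0,-0.0008,0,0],[0,-0.0008,0,0],[0,-0.0008,0,0],[0,-0.0008,0,0],[0,-0.0008,0,0],[0,0,0,0],[0,0,0,0]]]'

```text
t: 47.25
tcp_pos: [0.5046, 0.1882, 0.0538]
orientation: [1.616, -2.692, -0.005]
force: [-10.5, 5.5, 16.1]
finger_gap: 0.252
```

```bash
python3 -c "
from h import *
st()"
```

```text
t47.25 y=22.73 lat=0.45 z=53.84 mm  Fy=11.88 Flat=-0.01 Fz=16.05 T=[0.63 1.78 0.11] gap=0.252
```

move_arm --targets '[[[0,-0.0005,0,0],[0,-0.0005,0,0],[0,-0.0005,0,0],[0,-0.0002,0,0],[0,0,0,0],[0,0,0,0],[0,0,0,0],[0,0,0,0],[0,0,0,0],[0,0,0,0]]]'

```text
t: 48.25
tcp_pos: [0.5065, 0.1871, 0.0538]
orientation: [1.616, -2.693, -0.004]
force: [-8.4, 2.8, 13.3]
finger_gap: 0.252
```

```bash
python3 -c "
from h import *
st()"
```

```text
t48.25 y=20.52 lat=0.43 z=53.84 mm  Fy=8.76 Flat=-1.41 Fz=13.34 T=[0.42 1.36 0.13] gap=0.252
```

move_arm --targets '[[[0,0.0005,0,0],[0,0.0005,0,0],[0,0,0,0],[0,0,0,0],[0,0,0,0],[0,0,0,0],[0,0,0,0],[0,0,0,0],[0,0,0,0],[0,0,0,0]]]'

```text
t: 49.25
tcp_pos: [0.5065, 0.1872, 0.0539]
orientation: [1.616, -2.694, -0.002]
force: [-3.9, 0.9, 10.8]
finger_gap: 0.25
```

```bash
python3 -c "
from h import *
st()"
```

```text
t49.25 y=20.61 lat=0.46 z=53.90 mm  Fy=3.88 Flat=-1.04 Fz=10.77 T=[0.12 0.62 0.13] gap=0.250
```

move_arm --targets '[[[0,0.0003,0,0],[0,0.0003,0,0],[0,0,0,0],[0,0,0,0],[0,0,0,0],[0,0,0,0],[0,0,0,0],[0,0,0,0],[0,0,0,0],[0,0,0,0]]]'

```text
t: 50.25
tcp_pos: [0.5063, 0.1872, 0.0539]
orientation: [-1.616, 2.694, 0.001]
force: [-1.4, -0.3, 9.2]
finger_gap: 0.251
```

move_arm --targets '[[[0,0,0,0],[0,0,0,0],[0,0,0,0],[0,0,0,0],[0,0,0,0],[0,0,0,0],[0,0,0,0],[0,0,0,0],[0,0,0,0],[0,0,0,0]]]' --hand 1

```text
t: 51.25
tcp_pos: [0.5066, 0.1869, 0.0533]
orientation: [-1.615, 2.694, 0.0]
force: [-0.4, 0.5, 0.0]
finger_gap: 0.997
```

```bash
python3 -c "
from h import *
st()"
```

```text
t51.25 y=20.38 lat=0.22 z=53.34 mm  Fy=0.59 Flat=0.22 Fz=0.02 T=[ 0.02  0.04 -0.03] gap=0.997
```

Released cleanly, with forces near zero. I retreat straight up to 0.18 m and look.

move_arm --targets '[[[0,0,-0.006,0],[0,0,-0.01,0],[0,0,-0.014,0],[0,0,-0.016,0],[0,0,-0.016,0],[0,0,-0.016,0],[0,0,-0.016,0],[0,0,-0.016,0],[0,0,-0.012,0],[0,0,-0.005,0]]]'

```text
t: 52.25
tcp_pos: [0.5071, 0.1869, 0.182]
orientation: [-1.615, 2.693, -0.001]
force: [-0.5, 0.0, 0.1]
finger_gap: 1.001
```

```bash
python3 - <<'E'
from h import *
import pickle
c=viewer.get_calibration("wrist");s=monitor.sense();st()
im=viewer.snapshot("wrist");cv2.imwrite("pics/w3.png",im);pickle.dump((c,s),open("w3.pkl","wb"))
E
```

```text
t52.25 y=19.92 lat=0.52 z=182.02 mm  Fy=0.41 Flat=-0.20 Fz=0.11 T=[-0.01 -0.05  0.02] gap=1.001
```

View pics/w3.png

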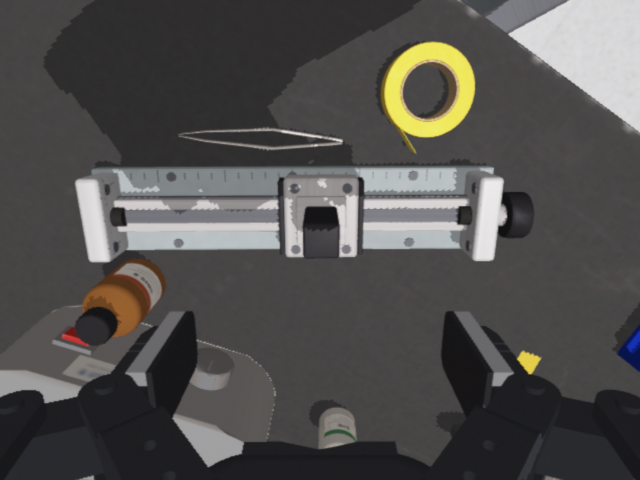

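The picture shows the carriage free of the open jaws, with its screws at about (294,188), (347,188), (350,249) and (295,249). The tape, forceps and bottles lie as before. One check of the position by ray casting:

```bash
python3 - <<'E'
from h import *
import pickle
c,s=pickle.load(open("w3.pkl","rb"))
q=np.mean([plane("wrist",u,v,.04,c) for u,v in [(294,188),(347,188),(350,249),(295,249)]],0)
print("carriage along rail mm",(q-MID)@U*1e3,"(first look by same method: +30.8, gripped +30.66)")
E
```

```text
carriage along rail mm 21.485936689672073 (first look by same method: +30.8, gripped +30.66)
```

```bash
python3 -c "
from station import env
print(env.close_job())"
```

```text
the job is handed in; nothing more can be done
None
```

The carriage is standing released on the tight spot, at about +20.6 mm from mid-travel towards the knob end. I handed the job in at about 52 s.

- **Stroking:** I gripped the post and stroked the carriage at 15 mm/s or less. I touched the knob-end bumper first (last reading 5 N, pressed about 1 mm further to an estimated 9 N), then the plain-end bumper (6 N read).
- **Tight spot:** The drag rose from about 2 N to 14.6 N one way and 12.2 N the other. The peak read +21.9 mm moving towards the plain end and +19.4 mm moving back. The mean is about +20.7 mm, and each fit is good to about 0.5 mm.
- **Release:** I brought the carriage to +20.6 mm, eased the force off, opened the jaws and lifted clear. The wrist force was near zero afterwards.

**Last checks:** The final wrist picture shows the carriage free of the jaws and the tape, forceps and amber bottle lying as before. The white bottle and timer are only partly in view, and the arm never went near them. From hand-picked screw positions, that picture puts the carriage at +21.5 mm, 0.9 mm off the arm's own reading. I took that as picking error and did not correct it.

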